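# Load the router's backup power unit

## Task

Load the backup power unit: draw back the keeper, swing the latch fully off the cover, lift the loose cover off and lay it right way up on the middle of the grey mat, then lay every battery pack from the desk flat, contacts up, in the bay. Then put the cover back fully seated, swing the latch fully closed over it and slide the keeper fully home to lock it. Leave the plug adapter, the tin and the mug where they are.

Things in the scene. Friction and masses are not known exactly. Their poses are not given: they have to be found in the camera images.
- unit: white backup power unit fixed to the desk, 244 mm (x) x 192 (y) x 50 high, front to its -x. Origin: on the desk under the centre of its battery bay. In front of the bay (x -178 to -58 mm) a solid deck, 50 mm high, carries the latch (round black knob) and the sliding keeper (flat black fin); their bars are bare metal
- bay (a point): centre of the bay's floor, 8 mm above the desk, axes as the unit's. The bay is an open-topped well 116 mm (x) x 176 mm (y), rim 50 mm above the desk, walls 8 mm thick, with room for four packs side by side along y, their length along x (43 mm apart)
- cover: loose cover of the bay, 0.18 to 0.29 kg: white plate 130 mm (x) x 190 (y) x 6; under it a step 108 x 168 x 8 mm deep that drops into the bay with 4 mm play each side. Origin: centre of the step's underside. Seated, its plate rests on the rim: axes agree with the unit's, origin 42 mm above the unit's, plate top 56 mm above the desk
- cover_handle (a point): centre of the top of the cover's black upright handle, 12 mm thick (x), 70 mm long (y), standing 26 mm above the plate, 15 mm to +x of the cover's centre; this point is 40 mm above the cover's origin
- latch (a joint): angle of the latch bar: 0 = closed, pointing to the unit's +x, 34 mm out over the cover, so that the cover cannot come off; opens counter-clockwise from above (tip to the unit's +y) up to 1.6 rad, where it lies off the cover. About 1 N friction at the knob, stays where left. The closed keeper stops it at about 0.12 rad
- latch_pivot (a point): vertical pivot of the latch, x -95 mm, y 0 in the unit's frame, 50 mm above the desk. The bar is 12 mm wide, reaches 64 mm from the pivot (a tail 16 mm wide reaches 24 mm the other way and is what the keeper stops), and spans 58.5 to 66.5 mm above the desk, 2.5 mm over the cover
- latch_knob (a point): centre of the top of the latch's upright round knob, 14 mm in diameter, from 66.5 to 96.5 mm above the desk, 55 mm from the pivot; moves with the latch
- keeper (a joint): travel of the sliding keeper: 0 = closed, its block beside the latch's tail (-y side), so that the latch cannot turn; drawn back towards the unit's -x (front) by up to 0.034 m, clear of the latch beyond about 0.029. About 1.5 N friction, stays where left. The latch must be closed again before the keeper can be slid fully home
- keeper_fin (a point): centre of the top of the keeper's upright fin, 10 mm thick (x), 24 wide (y), from 65 to 98 mm above the desk; closed it stands at x -132, y -22.5 mm in the unit's frame. The keeper's block is 24 mm wide, top 65 mm above the desk, from 7 mm in front of the fin's centre to 38 mm behind it (towards the cover)
- mat: grey felt mat fixed on the desk to the robot's left, 170 mm (x) x 210 mm (y), 2 mm thick. Origin: its centre, on the desk (top 2 mm higher)
- pack1: battery pack, a plain dark block 50 mm long (x) x 32 wide (y) x 24 high (z), 60 to 110 g, brass contacts at one end of its top face; two to four such packs lie flat on the desk to the robot's right at the start, any of the four names may be absent. Origin: centre of its underside
- pack2: battery pack, a plain dark block 50 mm long (x) x 32 wide (y) x 24 high (z), 60 to 110 g, brass contacts at one end of its top face; two to four such packs lie flat on the desk to the robot's right at the start, any of the four names may be absent. Origin: centre of its underside
- pack3: battery pack, a plain dark block 50 mm long (x) x 32 wide (y) x 24 high (z), 60 to 110 g, brass contacts at one end of its top face; two to four such packs lie flat on the desk to the robot's right at the start, any of the four names may be absent. Origin: centre of its underside
- pack4: battery pack, a plain dark block 50 mm long (x) x 32 wide (y) x 24 high (z), 60 to 110 g, brass contacts at one end of its top face; two to four such packs lie flat on the desk to the robot's right at the start, any of the four names may be absent. Origin: centre of its underside
- plug: bystander among the packs: white plug adapter, 36 x 36 x 26 mm, with two 16 mm metal prongs to +x. Origin: centre of the underside
- tin: bystander among the packs: round metal tin, 48 mm in diameter, 30 mm high. Origin: centre of the underside
- mug: bystander: white mug, 80 mm in diameter, 92 mm high, beyond the unit. Origin: centre of the underside
Not all that is in view belongs to the job. Leave any orange look-alike of the pack2 alone.

How it is judged:
On the way, in this order (a step that is already met when the one before it is completed fails the run):
1. the keeper is drawn back, clear of the latch (value of joint keeper above 0.029 m), for 0.1 s.
2. the latch is swung off the cover (value of joint latch above 1.3 rad), for 0.1 s.
3. the cover lies right way up on the middle of the mat, let go (horizontal distance between cover and mat below 0.06 m and height (world z) of cover below 0.01 m and angle between cover's own z axis and vertical below 0.1 rad and contact force between cover and the fingers below 0.1 N and linear speed of cover below 0.02 m/s), for 0.2 s.
4. every pack lies flat in the bay (x of pack1 in the frame of bay between -0.05 and 0.05 m and y of pack1 in the frame of bay between -0.085 and 0.085 m and z of pack1 in the frame of bay between -0.005 and 0.008 m and angle between each of pack1, pack2, pack3, pack4's own z axis and vertical below 0.25 rad and x of pack2 in the frame of bay between -0.05 and 0.05 m and y of pack2 in the frame of bay between -0.085 and 0.085 m and z of pack2 in the frame of bay between -0.005 and 0.008 m and x of pack3 in the frame of bay between -0.05 and 0.05 m and y of pack3 in the frame of bay between -0.085 and 0.085 m and z of pack3 in the frame of bay between -0.005 and 0.008 m and x of pack4 in the frame of bay between -0.05 and 0.05 m and y of pack4 in the frame of bay between -0.085 and 0.085 m and z of pack4 in the frame of bay between -0.005 and 0.008 m), for 0.2 s.
5. the cover is seated on the bay again (z of cover in the frame of unit between 0.038 and 0.046 m and x of cover in the frame of unit between -0.008 and 0.008 m and y of cover in the frame of unit between -0.008 and 0.008 m and angle between cover's own z axis and vertical below 0.04 rad), for 0.2 s.
6. the latch is closed over the cover (value of joint latch below 0.13 rad), for 0.1 s.
7. the keeper is closed (value of joint keeper below 0.005 m), for 0.1 s.
At the end, for the whole second after the job is handed in: Every pack present lies flat and contacts up on the bay's floor (origin under 8 mm above it, tilt under 0.25 rad); the cover is seated (origin 38 to 46 mm above the unit's, within 8 mm of centre, tilt under 0.04 rad); latch closed (under 0.16 rad), keeper closed (under 5 mm), cover at rest (all of step 4 and all of step 5 and value of joint latch below 0.16 rad and value of joint keeper below 0.005 m and linear speed of cover below 0.02 m/s); the robot touches nothing.
It fails at once if the plug adapter is moved more than 5 cm (distance of plug from where it was at the start of the episode above 0.05 m).
It fails at once if the tin is moved more than 5 cm (distance of tin from where it was at the start of the episode above 0.05 m).
It fails at once if the mug is moved more than 5 cm (distance of mug from where it was at the start of the episode above 0.05 m).
Of pack1, pack2, pack3, pack4 only 2 to 4 are there at a start; the rules pass over those that are not, and their reading is None.
At some moment in a run one of pack1, pack2, pack3, pack4 may be knocked a few centimetres aside while the robot is not near it.
It also fails if it takes over 210 s, if anything falls off the work surface, if the arm or the gripper's body presses on something with over 40 N, if the wrist force passes 120 N, or if a joint passes its speed limit or range.

## Robot

A 7-joint arm with a two-finger parallel gripper is mounted at the origin on the work surface. World frame = base frame: x ahead of the robot, y to its left, z up, the work surface at z = 0. Lengths are in m, angles in rad, forces in N, time in s.
With the tool pointing down it reaches from about 0.425 to 0.875 m from the base axis. Payload 4.7 kg.
Tool frame: the origin (TCP) lies on the centre line of the jaws, within the pads' length; the fingertips stand 22 mm ahead of it and the grasp point (between the pads) lies 3 mm ahead of it; z points along the fingers, y is the line along which they close (so a half turn about z gives the same grasp; the last joint's range is limited). The gripper opens to 87 mm and grips with 3 to 60 N. Pads are 19 mm wide; open, the fingers measure 117 mm over their backs; the gripper's body (75 mm by 190 mm) begins 51 mm behind the grasp point.
Start: joints at [1.163, 0.321, -0.07, 1.45, 0.023, 1.371, -0.057], TCP at [0.266, -0.593, 0.245] pointing down, gripper open.
Joint ranges: [-2.86, 2.86], [-0.3, 2.09], [-1.38, 1.24], [0.06, 2.45], [-1.56, 4.7], [0.09, 2.05], [-2.69, 2.69]. Speed limits (rad/s): [2.57, 2.57, 3.14, 3.14, 3.14, 3.14, 3.14].

## Interface

Orientations are given as a 3x3 rotation matrix whose columns are the frame's x, y, z axes.
In Python, from rig import * gives the robot as it stands. Calls block until the motion is done:
- goto(position, orientation): joint-space move of the TCP to a pose.
- line_to(position, speed=0.15, attitude=None, f_stop=None): straight line of the TCP; attitude=None keeps the orientation; speed is the mean speed in m/s. With f_stop (N) it stops when the force on the tool has changed by that much, and returns True; else False.
- goto_joints(angles): joint-space move.
- move_gripper(opening, grip_force=None): opening from 0.0 (shut) to 1.0 (fully open); grip_force is the grip in N (None keeps the last); returns when the fingers have stopped.
- dwell(seconds).
- inverse_kinematics(position, orientation): joint angles nearest the present ones, or None.
- sense(): the state.
- get_image(name): name is "scene" or "top"; returns a dict with "image" (384x512x3 uint8, red, green, blue), "vertical_fov" (degrees; the focal length in pixels is half the picture's height over the tangent of half this angle, whatever the lens; pixels are square), "cx", "cy" (the principal point, pixels), "T" (4x4, takes a point from camera to world coordinates). Camera axes: x right, y up, looking along -z (the intrinsics and any distortion apply to the point x, -y, -z); pixel columns grow to the right and rows downward; lengths in m; the calibration is good to about 2 mm. A picture is of the moment at which its call begins. There is no depth.
A pose or a line that the arm cannot do raises Unreachable and nothing moves.
- hand_in(): hands the job in; it is judged then, once.
Trained networks look in a picture, given as the dict that the camera call returned (one of the last four; its "shot" number tells which), for a name from the list of things; names that differ only in an ending like _2 or _b are one class to them, and where a whole thing is asked for, a point or a joint stands for the part that bears it (a point fixed in the world has none). Each returns a list of dicts, best first, with "conf" (0 to 1); they miss things now and then, are a little off and sometimes report something else, mostly with a low value. They report only what shows in the picture. A call takes as long as a camera call. They do not tell look-alikes from the thing itself.
- cut_out(picture, target): "pixels" (384x512 bool, what is visible of it) and "at" ([column, row] in pixels, amid what is visible of it).
The state is a dict: "time": time; "joint_positions": joint angles; "qd": joint speeds; "tau": joint torques, N m; "eef_pos": TCP position; "eef_rot": TCP orientation; "force": force on the tool from outside, world axes, zero at the start; "wrist_torque": the same for the moment, N m; "finger_gap": opening from 0.0 (shut) to 1.0 (fully open); "gripper_force": force on a finger pad.
Only numpy, scipy, OpenCV 4.12 (cv2) and the standard library are available. Lean on these libraries where they do the work, as an engineer would, in place of code of your own. Each camera call takes 0.05 s, during which the arm holds its last target. There are 200 camera calls.

## Working session

There is one attempt and no reset: what is moved stays moved. The work goes in short steps, each a Python script; the robot and the scene stay as the last script left them, time stands still between calls to the robot, and variables do not carry over. Pictures are saved under pics/ and viewed, at most 14 in all, crops included, and the job is handed in when it is done.

```bash
ls; mkdir -p pics
python3 - <<'E'
from rig import *
import cv2
for n in ("scene","top"):
    p=get_image(n); cv2.imwrite(f"pics/{n}0.png",p["image"][:,:,::-1])
    print(n,{k:v for k,v in p.items() if k!="image"})
s=sense(); print(s["time"],s["eef_pos"],s["eef_rot"],s["force"],s["finger_gap"])
E
```

```text
pics
scene {'vertical_fov': 45.22085483249618, 'cx': 259.0757591592525, 'cy': 192.3336029526173, 'T': array([[ 0.36635247, -0.68960394,  0.62468573,  1.4145857 ],
       [ 0.93046669,  0.27453967, -0.24261021, -0.33723952],
       [-0.00419606,  0.67013012,  0.74223178,  1.07310007],
       [ 0.        ,  0.        ,  0.        ,  1.        ]]), 'shot': 1}
top {'vertical_fov': 56.5463320692591, 'cx': 255.96027249439598, 'cy': 191.21175774826963, 'T': array([[ 0.02614884,  0.98413434, -0.17548741,  0.4211674 ],
       [-0.99962238,  0.02425866, -0.01290796, -0.04402415],
       [-0.00844608,  0.17575868,  0.98439705,  1.05441553],
       [ 0.        ,  0.        ,  0.        ,  1.        ]]), 'shot': 2}
0.1 [ 0.26585995 -0.5926348   0.24355542] [[ 9.12342355e-01  4.09427351e-01 -8.19506791e-04]
 [ 4.09428155e-01 -9.12341050e-01  1.54752529e-03]
 [-1.14070507e-04 -1.74740202e-03 -9.99998467e-01]] [-0.39845206  0.28789721  0.27492527] 0.9994434021723098
```

View pics/top0.png

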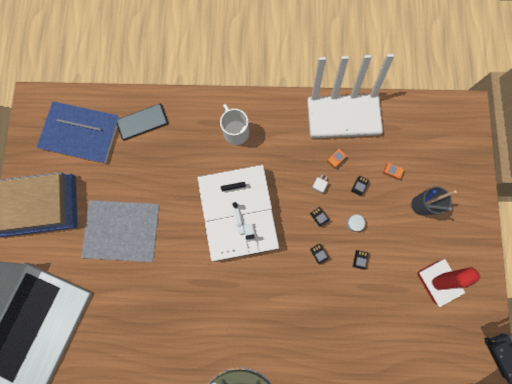

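View pics/scene0.png

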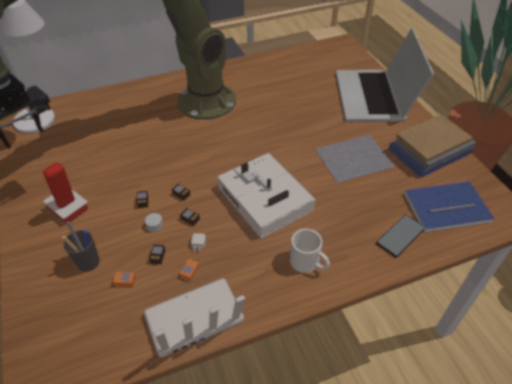

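The top view shows dark packs at (320,217), (360,185), (320,253) and (361,259). The plug is at (321,184), the tin at (357,223), the unit at (238,212) and the mat at (121,231). The blocks at (338,158) and (394,170) are orange, so they are look-alikes. I'll confirm with a crop while fitting poses.

```bash
cat > h.py <<'E'
from rig import *
import numpy as np, cv2
from scipy.optimize import minimize
def proj(p,X):
    T=p["T"]; c=(np.asarray(X)-T[:3,3])@T[:3,:3]
    f=p["image"].shape[0]/2/np.tan(np.radians(p["vertical_fov"])/2)
    return np.stack([p["cx"]+f*c[:,0]/-c[:,2],p["cy"]+f*-c[:,1]/-c[:,2]],1)
def plane(p,uv,z):
    T=p["T"]; f=p["image"].shape[0]/2/np.tan(np.radians(p["vertical_fov"])/2)
    d=T[:3,:3]@np.array([(uv[0]-p["cx"])/f,-(uv[1]-p["cy"])/f,-1]); o=T[:3,3]
    return o+d*(z-o[2])/d[2]
def box(x0,x1,y0,y1,z0,z1): return np.array([[x,y,z] for x in(x0,x1) for y in(y0,y1) for z in(z0,z1)])
PACK=box(-.025,.025,-.016,.016,0,.024); UNIT=box(-.178,.066,-.096,.096,0,.05); MAT=box(-.085,.085,-.105,.105,0,.002)
def tf(q,B):
    c,s=np.cos(q[2]),np.sin(q[2]); return np.stack([q[0]+c*B[:,0]-s*B[:,1],q[1]+s*B[:,0]+c*B[:,1],B[:,2]],1)
def fit(obs,B,q0,dyaw=(0,)):
    """obs: list of (picture, mask); box pose x,y,yaw by silhouette overlap (4x supersampled)"""
    def cost(q):
        t=0
        for p,m in obs:
            h=cv2.convexHull(proj(p,tf(q,B)).astype(np.float32))
            r=np.zeros((384*4,512*4),np.uint8); cv2.fillConvexPoly(r,np.round((h*4+1.5)*16).astype(np.int32),255,shift=4)
            r=cv2.resize(r,(512,384),interpolation=cv2.INTER_AREA)/255.
            t+=1-np.minimum(r,m).sum()/np.maximum(r,m).sum()
        return t/len(obs)
    best=None
    for d in dyaw:
        x0=np.array(q0)+[0,0,d]
        r=minimize(cost,x0,method="Nelder-Mead",options=dict(initial_simplex=[x0,x0+[.01,0,0],x0+[0,.01,0],x0+[0,0,.15]],xatol=2e-4,fatol=1e-4,maxiter=150))
        if best is None or r.fun<best.fun: best=r
    return best.x,best.fun
def save(p,n,c=None,k=1):
    im=p["image"][:,:,::-1]
    if c: im=im[c[1]:c[3],c[0]:c[2]]
    cv2.imwrite(f"pics/{n}.png",cv2.resize(im,None,fx=k,fy=k,interpolation=cv2.INTER_CUBIC))
E
python3 - <<'E'
from h import *
t=get_image("top"); s=get_image("scene")
save(t,"crop",(295,140,415,280),4)
for n,z in [("pack1",.024),("plug",.026),("tin",.03),("mug",.09),("mat",.002),("unit",.05),("cover_handle",.082),("latch_knob",.0965),("keeper_fin",.098),("cover",.056)]:
    for p,l in ((t,"top"),(s,"scn")):
        for d in cut_out(p,n):
            print(n,l,round(d["conf"],2),np.round(d["at"],1),d["pixels"].sum(),np.round(plane(p,d["at"],z)[:2],3),p["image"][d["pixels"]].mean(0).round())
            np.save(f"/tmp/{n}_{l}.npy",d["pixels"]) if d is None else None
E
```

```text
pack1 top 0.73 [320.2 216.7] 183 [ 0.535 -0.218] [95. 90. 88.]
pack1 top 0.73 [319.7 254.8] 237 [ 0.426 -0.216] [96. 89. 85.]
pack1 top 0.66 [358.2 182.5] 214 [ 0.638 -0.33 ] [89. 83. 81.]
pack1 top 0.6 [391.1 170.1] 180 [ 0.678 -0.428] [178. 122.  90.]
pack1 top 0.59 [335.9 156.8] 199 [ 0.715 -0.266] [182. 125.  92.]
pack1 top 0.58 [355.5 224.7] 239 [ 0.514 -0.319] [189. 193. 192.]
pack1 top 0.56 [362.4 259.4] 243 [ 0.416 -0.337] [94. 87. 83.]
pack1 scn 0.77 [123.4 276.7] 344 [ 0.678 -0.436] [136.  88.  59.]
pack1 scn 0.71 [189.6 268.1] 257 [ 0.717 -0.267] [142.  93.  66.]
pack1 scn 0.68 [193.6 216.1] 219 [ 0.548 -0.207] [75. 61. 54.]
pack1 scn 0.55 [139.3 197.6] 170 [ 0.417 -0.34 ] [76. 63. 55.]
pack1 scn 0.55 [179.1 191. ] 189 [ 0.435 -0.221] [75. 61. 53.]
pack1 scn 0.49 [159.7 257.5] 235 [ 0.654 -0.333] [76. 62. 55.]
plug top 0.69 [237.8 231.7] 2906 [0.485 0.018] [211. 209. 206.]
plug scn 0.59 [197.4 243.5] 168 [ 0.648 -0.225] [151. 142. 137.]
tin top 0.49 [356.  223.9] 260 [ 0.516 -0.319] [186. 190. 187.]
tin scn 0.64 [153.9 220.9] 253 [ 0.528 -0.319] [133. 128. 124.]
mug top 0.
[... 550 characters left out ...]
210. 208. 205.]
cover_handle top 0.2 [356.  224.1] 234 [ 0.511 -0.305] [189. 194. 192.]
cover_handle scn 0.93 [277.4 199.4] 2102 [0.625 0.025] [159. 152. 147.]
latch_knob top 0.69 [237.8 217.8] 132 [0.518 0.015] [184. 188. 188.]
latch_knob scn 0.44 [180.1 191.3] 202 [ 0.505 -0.227] [75. 61. 53.]
keeper_fin top 0.36 [233.5 127.4] 845 [0.772 0.036] [148. 147. 143.]
keeper_fin scn 0.66 [248.  176.2] 182 [ 0.522 -0.025] [112. 108. 105.]
keeper_fin scn 0.18 [263.4 178.7] 138 [0.549 0.013] [122. 119. 116.]
cover top 0.6 [230.4 192.4] 2961 [0.594 0.042] [211. 208. 205.]
cover top 0.39 [247.3 232.9] 131 [ 0.481 -0.01 ] [163. 167. 167.]
cover scn 0.66 [277.2 199.6] 2107 [0.605 0.034] [159. 151. 147.]
```

View pics/crop.png

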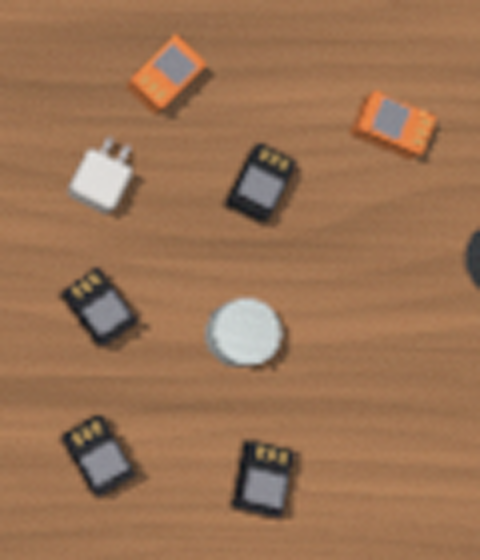

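The crop shows four dark packs, all contacts up: (320,217), (360,186), (320,254) and (361,259). The two orange ones at (338,158) and (394,170) are look-alikes and I'll leave them. Next I'll fit poses in both cameras.

```bash
cat >> h.py <<'E'
UC=np.vstack([UNIT,box(-.065,.065,-.095,.095,.05,.056)])
def hullmask(ms):
    m=np.any(ms,0).astype(np.uint8); r=np.zeros_like(m)
    c,_=cv2.findContours(m,cv2.RETR_EXTERNAL,cv2.CHAIN_APPROX_NONE)
    cv2.fillConvexPoly(r,cv2.convexHull(np.vstack([k for k in c if len(k)>20])),1); return r
E
python3 - <<'E'
from h import *
t=get_image("top"); s=get_image("scene")
def m(p,n): return cut_out(p,n)[0]["pixels"]
ut=hullmask([m(t,"unit"),m(t,"cover")]); us=hullmask([m(s,"unit"),m(s,"cover")])
for o in ([(t,ut)],[(s,us)],[(t,ut),(s,us)]): print("unit",fit(o,UC,[.53,.03,0.05],(0,.15)))
mt=hullmask([m(t,"mat")]); ms=hullmask([m(s,"mat")])
for o in ([(t,mt)],[(s,ms)],[(t,mt),(s,ms)]): print("mat",fit(o,MAT,[.48,.37,0.0]))
T=cut_out(t,"pack1");S=cut_out(s,"pack1")
for g in [(.54,-.212),(.43,-.22),(.645,-.33),(.417,-.338)]:
    f=lambda p,L:[(p,d["pixels"].astype(np.uint8)) for d in L if np.hypot(*(plane(p,d["at"],.012)[:2]-g))<.03][:1]
    for o in (f(t,T),f(s,S),f(t,T)+f(s,S)):
        if o: print("pack",g,len(o),fit(o,PACK,[*g,0],(0,.5,1,1.5,2,2.5)))
E
```

```text
unit (array([0.59451059, 0.03297845, 0.20645173]), np.float64(0.017899210734121485))
unit (array([0.59961486, 0.03097209, 0.20866202]), np.float64(0.018486996702276826))
unit (array([0.59600112, 0.03209263, 0.2062643 ]), np.float64(0.02938146618356552))
mat (array([ 0.48066385,  0.36757349, -0.03216585]), np.float64(0.04815019058533587))
mat (array([ 0.4832263 ,  0.36660309, -0.02498038]), np.float64(0.03870161249727355))
mat (array([ 0.48215357,  0.36690103, -0.02198043]), np.float64(0.04578952186817342))
pack (0.54, -0.212) 1 (array([ 0.53540128, -0.21634803,  0.66388897]), np.float64(0.09540955661082984))
pack (0.54, -0.212) 1 (array([ 0.53688826, -0.21575303,  0.44630759]), np.float64(0.18069655607907897))
pack (0.54, -0.212) 2 (array([ 0.53532431, -0.21657919,  3.78430112]), np.float64(0.1508162653436742))
pack (0.43, -0.22) 1 (array([ 0.42890623, -0.21404301,  3.65836634]), np.float64(0.10722228725272143))
pack (0.43, -0.22) 1 (array([ 0.43123574, -0.21374491,  0.3766649 ]), np.float64(0.1776913564759225))
pack (0.43, -0.22) 2 (array([ 0.4289792 , -0.21441947,  0.48806538]), np.float64(0.15249109791980597))
pack (0.645, -0.33) 1 (array([ 0.63199803, -0.33654652,  2.57018198]), np.float64(0.19149338374291114))
pack (0.645, -0.33) 1 (array([ 0.63226953, -0.33664786,  2.74928084]), np.float64(0.11894931662870156))
pack (0.645, -0.33) 2 (array([ 0.63195042, -0.33658126,  2.66920666]), np.float64(0.16487433323212497))
pack (0.417, -0.338) 1 (array([ 0.41533243, -0.33152815, -0.21513812]), np.float64(0.07608279327725931))
pack (0.417, -0.338) 1 (array([ 0.41575611, -0.33235671, -0.16817836]), np.float64(0.10853623874940777))
pack (0.417, -0.338) 2 (array([ 0.41549121, -0.33208975, -0.19002381]), np.float64(0.09678161651122247))
```

```bash
cat >> h.py <<'E'
HAN=box(-.006,.006,-.035,.035,.056,.082); KNOB=box(-.006,.006,-.006,.006,.0665,.0965); FIN=box(-.005,.005,-.012,.012,.065,.098)
def local(u,q):
    c,s=np.cos(u[2]),np.sin(u[2]); d=np.array(q[:2])-u[:2]; return np.array([c*d[0]+s*d[1],-s*d[0]+c*d[1]])
def world(u,x,y):
    c,s=np.cos(u[2]),np.sin(u[2]); return np.array([u[0]+c*x-s*y,u[1]+s*x+c*y])
def dark(p,guess,B,thr=75,marg=6):
    """mask of dark pixels near the guessed box"""
    r=np.zeros((384,512),np.uint8); cv2.fillConvexPoly(r,cv2.convexHull(proj(p,tf(guess,B)).round().astype(np.int32)),1)
    r=cv2.dilate(r,np.ones((2*marg+1,)*2,np.uint8)); return ((p["image"].max(2)<thr)&(r>0)).astype(np.uint8)
E
python3 - <<'E'
from h import *
t=get_image("top"); s=get_image("scene"); u=np.array([.597,.032,.207])
save(t,"u_top",(190,155,290,270),5); save(s,"u_scn",(210,145,320,240),5)
for n,B,l in (("handle",HAN,(.015,0)),("knob",KNOB,(-.04,0)),("fin",FIN,(-.132,-.0225))):
    g=[*world(u,*l),u[2]]; o=[(p,dark(p,g,B)) for p in (t,s)]
    print(n,[x[1].sum() for x in o])
    for oo in (o[:1],o[1:],o):
        q,c=fit(oo,B,g); print(q.round(4),round(c,3),"local",local(u,q).round(4))
E
```

```text
handle [np.uint64(112), np.uint64(111)]
[0.6096 0.0341 0.2045] 0.293 local [ 0.0127 -0.0006]
[0.6078 0.0352 0.3917] 0.433 local [0.0112 0.0009]
[0.6091 0.0356 0.2625] 0.382 local [0.0126 0.001 ]
knob [np.uint64(17), np.uint64(16)]
[0.556  0.0257 0.541 ] 0.402 local [-0.0414  0.0023]
[ 0.5555  0.0252 -0.3939] 0.624 local [-0.042   0.0019]
[0.5562 0.0258 0.2959] 0.566 local [-0.0412  0.0023]
fin [np.uint64(25), np.uint64(37)]
[ 0.4702 -0.0176  0.2468] 0.413 local [-0.1343 -0.0225]
[ 0.4684 -0.0185  1.0413] 0.388 local [-0.1363 -0.023 ]
[ 0.4698 -0.0164  0.3031] 0.49 local [-0.1344 -0.0212]
```

View pics/u_top.png

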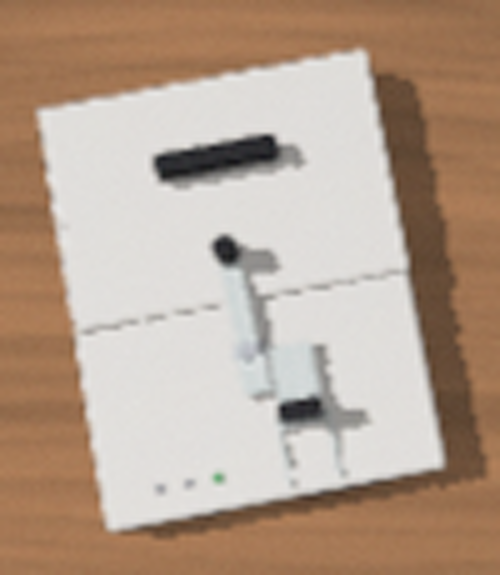

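View pics/u_scn.png

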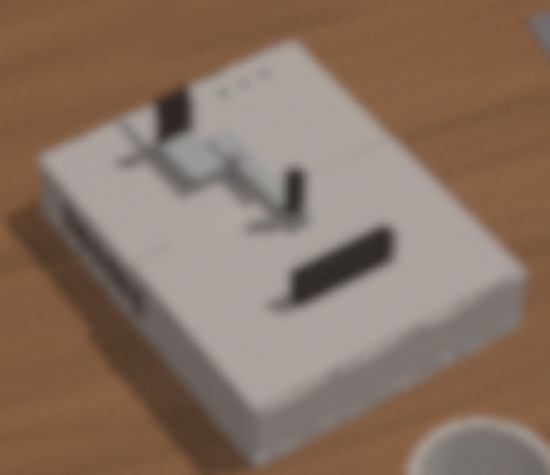

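Both crops agree with the fit to about 2 mm. The latch points at +x over the cover with its knob at top-view (235,205), the fin is at (250,237) and the handle at (233,187). The unit is at about (0.595, 0.032), yaw 0.207. Keeper first, then the latch.

```bash
cat >> h.py <<'E'
U=np.array([.595,.032,.207])
def ori(a):  # tool down, closing line along world angle a
    c,s=np.cos(a),np.sin(a); return np.array([[-s,c,0],[c,s,0],[0,0,-1.]]).T.reshape(3,3).T if 0 else np.array([[-s,c,0],[c,s,0],[0,0,-1.]])
def best_ori(pos,a):
    q0=np.array(sense()["joint_positions"]); c=[]
    for k in (0,np.pi):
        q=inverse_kinematics(pos,ori(a+k))
        if q is not None: c.append((abs(q[6])+.3*np.abs(np.array(q)-q0).max(),k))
    return a+min(c)[1]
def above(xy,z,a):
    a=best_ori([*xy,z],a); goto([*xy,z],ori(a)); return a
def st(): s=sense(); return "t=%.1f pos=%s F=%s gap=%.1fmm gf=%.1f"%(s["time"],np.round(s["eef_pos"],4),np.round(s["force"],1),s["finger_gap"]*87,s["gripper_force"])
E
python3 - <<'E'
from h import *
print(np.linalg.det(ori(.3)))
f=np.array([.4695,-.0175])
a=above(f,.18,U[2]); print(a,st(),sense()["joint_positions"])
move_gripper(.5)
print(line_to([*f,.096],.08,f_stop=8),st())
move_gripper(0,12); print(st())
d=np.array([np.cos(U[2]),np.sin(U[2])])
print(line_to([*(f-.038*d),.096],.03,f_stop=14),st())
move_gripper(.5); print(st())
line_to([*sense()["eef_pos"][:2],.16],.1)
save(get_image("top"),"k1",(190,155,290,270),5)
E
```

```text
0.9999999999999999
0.207 t=4.0 pos=[ 0.4698 -0.0188  0.1801] F=[0.7 0.2 0.2] gap=87.2mm gf=0.0 [ 0.70985275  0.00941048 -0.72168063  1.94389376  0.00664651  1.19031567
  0.19015201]
False t=6.2 pos=[ 0.47   -0.0175  0.0965] F=[0.3 0.6 0.2] gap=43.5mm gf=0.0
t=6.9 pos=[ 0.4696 -0.0174  0.0961] F=[ 0.4  0.5 -0. ] gap=10.0mm gf=12.0
True t=7.9 pos=[ 0.4378 -0.0243  0.096 ] F=[ 1.4 -0.5  1.1] gap=9.9mm gf=12.0
t=8.8 pos=[ 0.4379 -0.0244  0.0957] F=[ 0.2  0.7 -0.1] gap=43.4mm gf=0.0
```

View pics/k1.png

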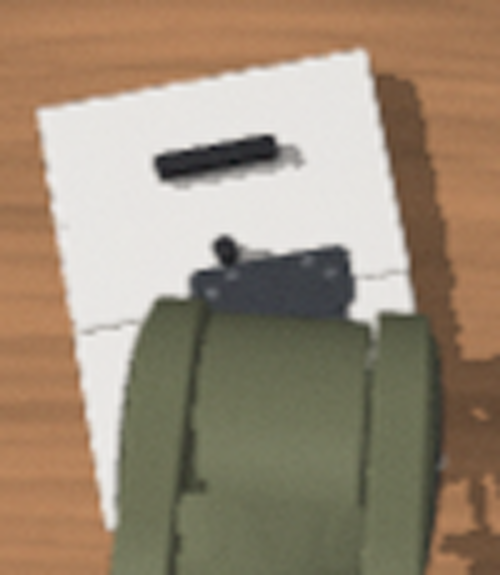

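The arm hides the keeper in this picture. It moved 32.5 mm and ended on a 14 N spike, which is the end stop. Now the latch.

```bash
cat >> h.py <<'E'
PIV=world(U,-.095,0)
def swing(t0,t1,a0,n=10,z=.094,r=.055,f=15):
    """carry the gripped knob from latch angle t0 to t1; a0 = tool angle at t0"""
    for th in np.linspace(t0,t1,n+1)[1:]:
        p=PIV+r*np.array([np.cos(U[2]+th),np.sin(U[2]+th)])
        if line_to([*p,z],.04,attitude=ori(a0+th-t0),f_stop=f): print("stop",th); break
    return th
E
python3 - <<'E'
from h import *
k=np.array([.556,.025])
a=above(k,.18,U[2]+np.pi/2+.0); q=inverse_kinematics([*k,.094],ori(a)); print(a,sense()["joint_positions"][6])
e=PIV+.055*np.array([-np.sin(U[2]),np.cos(U[2])]); print(inverse_kinematics([*e,.094],ori(a+1.57)))
print(line_to([*k,.094],.08,f_stop=8)); move_gripper(0,8); print(st())
p=np.array(sense()["eef_pos"][:2])-PIV; t0=np.arctan2(p[1],p[0])-U[2]; print("t0",t0,np.hypot(*p))
th=swing(t0,1.6,a); print(st())
p=np.array(sense()["eef_pos"][:2])-PIV; print("angle",np.arctan2(p[1],p[0])-U[2],np.hypot(*p))
move_gripper(.5); line_to([*sense()["eef_pos"][:2],.2],.12); goto([.45,-.25,.25],ori(U[2])); 
t=get_image("top"); save(t,"l1",(190,155,290,270),5)
m=hullmask([cut_out(t,"unit")[0]["pixels"],cut_out(t,"cover")[0]["pixels"]]); print("unit",fit([(t,m)],UC,U))
E
```

```text
1.7777963267948966 1.5351144785783524
None
False
t=12.6 pos=[0.5561 0.0252 0.0941] F=[0.3 0.5 0.4] gap=13.3mm gf=8.0
t0 0.02355369362309004 0.0555681541922312Traceback (most recent call last):
  File "<stdin>", line 7, in <module>
  File "h.py", line 67, in swing
    if line_to([*p,z],.04,attitude=ori(a0+th-t0),f_stop=f): print("stop",th); break
       ~~~~~~~^^^^^^^^^^^^^^^^^^^^^^^^^^^^^^^^^^^^^^^^^^^^
rig.Unreachable: the arm cannot follow that straight line within its joint ranges
```

```bash
cat > sw.py <<'E'
from h import *
print(st()); p=np.array(sense()["eef_pos"][:2]); d=p-PIV; t0=np.arctan2(d[1],d[0])-U[2]; print("t0",t0)
move_gripper(.5); line_to([*p,.18],.12)
a=U[2]+t0-np.pi/2; goto([*p,.18],ori(a)); print("q7",sense()["joint_positions"][6])
line_to([*p,.094],.1,f_stop=8); move_gripper(0,8); print(st())
th=swing(t0,1.6,a); print(st())
d=np.array(sense()["eef_pos"][:2])-PIV; print("angle",np.arctan2(d[1],d[0])-U[2],np.hypot(*d))
move_gripper(.5); line_to([*sense()["eef_pos"][:2],.2],.12); goto([.45,-.25,.25],ori(U[2]-np.pi/2))
t=get_image("top"); save(t,"l1",(190,155,290,270),5)
m=hullmask([cut_out(t,"unit")[0]["pixels"],cut_out(t,"cover")[0]["pixels"]]); print("unit",fit([(t,m)],UC,U))
E
python3 sw.py
```

```text
t=15.9 pos=[0.4979 0.0671 0.094 ] F=[-0.5  1.7  4.1] gap=13.4mm gf=8.0
t0 1.439773663851822Traceback (most recent call last):
  File "sw.py", line 3, in <module>
    move_gripper(.5); line_to([*p,.18],.12)
                      ~~~~~~~^^^^^^^^^^^^^^
rig.Unreachable: the arm cannot follow that straight line within its joint ranges
```

```bash
python3 - <<'E'
from h import *
s=sense(); p=s["eef_pos"]; R=np.array(s["eef_rot"]); a=np.arctan2(R[1,1],R[0,1]); print(a,s["joint_positions"])
for da in (.1,.2,.35,.6):
    try: line_to([p[0],p[1],.18],.1,attitude=ori(a-da)); print(da); break
    except Unreachable: pass
print(st())
E
sed -i '3s/.*/p=PIV+.055*np.array([np.cos(U[2]+1.44),np.sin(U[2]+1.44)]); t0=1.44/' sw.py; python3 sw.py
```

```text
-3.0866849038759745 [ 0.89552962  0.39323543 -1.23830408  1.9548602   0.42069221  1.09049467
  2.67513999]
0.1
t=17.7 pos=[0.4972 0.067  0.1794] F=[ 0.3 -0.2 -0.2] gap=43.5mm gf=0.0
t=17.7 pos=[0.4972 0.067  0.1794] F=[ 0.3 -0.2 -0.2] gap=43.5mm gf=0.0
t0 1.451192083739656
q7 -0.19177415873939033
t=21.8 pos=[0.4979 0.0673 0.0941] F=[ 0.6 -0.5  1.7] gap=13.8mm gf=8.0
t=24.3 pos=[0.4894 0.0659 0.0941] F=[ 1.6 -1.   0.8] gap=13.8mm gf=8.0
angle 1.5965659819375688 0.05491685185652772
unit (array([0.59376471, 0.03267077, 0.21262993]), np.float64(0.025969997450797755))
```

View pics/l1.png

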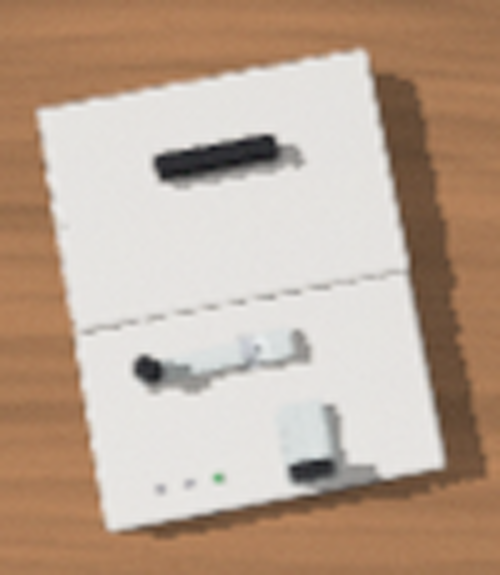

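The picture shows the latch at about 1.6 rad with its knob at the crop's left (148,368), clear of the cover, and the keeper drawn to the front. Now the cover.

Run:
```python
from h import *
h=np.array([.6095,.0345]); m=np.array([.482,.367]); my=-.025; g=m+.015*np.array([np.cos(my),np.sin(my)])
a=above(h,.18,U[2]); print(a,sense()["joint_positions"][6]); k=a-U[2]
line_to([*h,.082],.1,f_stop=8); print(st()); move_gripper(0,35); print(st())
z0=sense()["eef_pos"]
line_to([z0[0],z0[1],.22],.08); print(st())
goto([*g,.22],ori(my+k)); line_to([*g,.06],.1); print(line_to([*g,.039],.03,f_stop=4),st())
move_gripper(.4); line_to([*g,.2],.12); goto([.45,-.1,.25],ori(0.))
t=get_image("top"); save(t,"c1",(70,150,300,290),3)
gg=[*g,my]; HM=HAN-[0,0,.04]
s=get_image("scene"); print("handle on mat",g,[fit([(p,dark(p,gg,HM))],HM,gg) for p in (t,s)])
```

```text
0.207 -0.22504069779113522
t=29.9 pos=[0.6101 0.0347 0.0827] F=[-0.6 -0.2  1.1] gap=43.7mm gf=0.0
t=30.6 pos=[0.6096 0.0345 0.0821] F=[ 0.5 -0.5  0.9] gap=11.5mm gf=35.0
t=32.5 pos=[0.6094 0.0344 0.2195] F=[ 0.1 -0.1 -2.4] gap=12.0mm gf=35.0
True t=36.1 pos=[0.4969 0.3664 0.042 ] F=[-1.  -0.6  4.1] gap=12.0mm gf=35.0
handle on mat [0.49699531 0.36662504] [(array([ 0.49566315,  0.36313731, -0.07063761]), np.float64(0.3247219443300182)), (array([0.49590526, 0.36577184, 0.22843152]), np.float64(0.4410857185861575))]
```

View pics/c1.png

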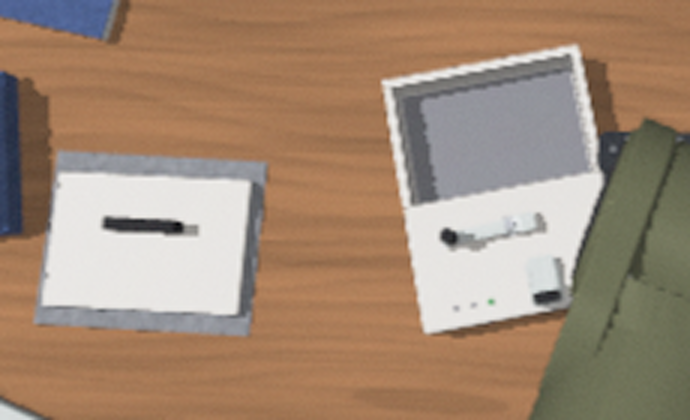

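The cover lies flat on the mat in the picture, handle at crop (145,225), and the bay is open. Now the packs. I'll squeeze each across one axis to centre it, then regrip along the other and place it. I'll look again before each pick in case one gets knocked.

```bash
cat >> h.py <<'E'
def packs():
    t=get_image("top"); s=get_image("scene"); out=[]
    T=cut_out(t,"pack1"); S=cut_out(s,"pack1")
    ok=lambda p,d:(lambda c:c[0]-c[2]<35 and c.mean()<120)(p["image"][d["pixels"]].mean(0)) and 80<d["pixels"].sum()<400
    for p,L in ((t,T),(s,S)):
        for d in L:
            if not ok(p,d): continue
            xy=plane(p,d["at"],.012)[:2]; l=local(U,xy)
            if abs(l[0])<.075 and abs(l[1])<.1 or xy[1]>-.1: continue
            for o in out:
                if np.hypot(*(o[0]-xy))<.03: o[1].append((p,d["pixels"].astype(np.uint8))); break
            else: out.append([xy,[(p,d["pixels"].astype(np.uint8))]])
    r=[]
    for xy,o in out:
        q,c=fit(o,PACK,[*xy,0],(0,.5,1,1.5,2,2.5)); r.append((q,round(c,3),len(o)))
    return t,s,sorted(r,key=lambda e:e[1])
def move_pack(q,y,wide,x=0.):
    """centre the pack by a light squeeze, regrip along its length (or width if wide) and lay it at (x,y) of the bay"""
    p=q[:2]; long,wid=q[2],q[2]+np.pi/2
    first,second=(long,wid) if wide else (wid,long)
    a=above(p,.12,first); move_gripper(.92 if not wide else .92)
    if line_to([*p,.027],.12,f_stop=8): print("hit!",st()); line_to([*p,.12]); return False
    move_gripper(0,8); g1=sense()["finger_gap"]*87; move_gripper(.85)
    line_to([*p,.08],.15); a=above(p,.08,second)
    if line_to([*p,.027],.12,f_stop=8): print("hit2!",st()); line_to([*p,.12]); return False
    move_gripper(0,20); g2=sense()["finger_gap"]*87; print("gaps %.1f %.1f"%(g1,g2))
    line_to([*p,.17],.2)
    b=world(U,x,y); ta=above(b,.17,U[2]+(np.pi/2 if wide else 0)); line_to([*b,.07],.15)
    h=line_to([*b,.0335],.04,f_stop=5); print(h,st())
    move_gripper((g2+6)/87); dwell(.1); line_to([*b,.17],.15); print(st())
    return True
E
python3 - <<'E'
from h import *
goto([.5,.1,.3],ori(0.)); _,_,r=packs()
for e in r: print(e)
q=min(r,key=lambda e:np.hypot(*(e[0][:2]-[.535,-.216])))[0]
print(q,move_pack(q,-.0685,False))
goto([.5,.1,.3],ori(0.)); t,_,r=packs(); save(t,"p1",(190,130,400,290),3)
for e in r: print(e)
E
```

```text
(array([ 0.4289674 , -0.21377895,  0.52659234]), np.float64(0.109), 2)
(array([ 0.53743315, -0.21556065,  0.61808226]), np.float64(0.113), 2)
(array([ 0.41563764, -0.33214165,  2.94747517]), np.float64(0.161), 2)
(array([ 0.63144075, -0.33599045, -0.43537333]), np.float64(0.178), 2)
gaps 32.2 50.0
True t=52.5 pos=[ 0.6086 -0.0351  0.0352] F=[-0.3 -0.4  3.8] gap=50.1mm gf=20.0
t=54.1 pos=[ 0.6084 -0.0353  0.169 ] F=[-1.3 -0.  -0.4] gap=56.1mm gf=0.0
[ 0.53743315 -0.21556065  0.61808226] True
(array([ 0.63102507, -0.33566057,  2.67830255]), np.float64(0.077), 2)
(array([ 0.42892641, -0.21448552,  0.50433666]), np.float64(0.162), 2)
(array([ 0.4147763 , -0.33157932,  3.07811454]), np.float64(0.221), 2)
```

View pics/p1.png

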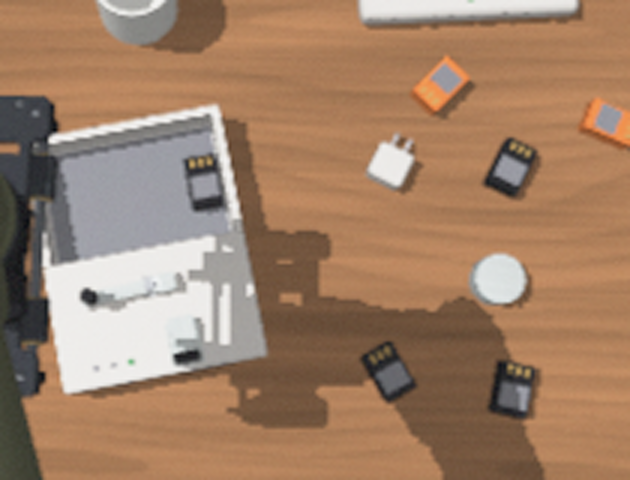

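The first pack is in the -y slot, at crop (205,185), contacts up. Next the other two lengthwise ones, then the fourth.

Run:
```python
from h import *
for tgt,y,w in (((.631,-.336),-.034,False),((.429,-.214),.0005,False)):
    goto([.45,.33,.3],ori(0.)); t,_,r=packs()
    for e in r: print(e)
    e=min(r,key=lambda e:np.hypot(*(e[0][:2]-tgt))); print(e)
    if np.hypot(*(e[0][:2]-tgt))>.04 or e[1]>.2: print("check"); break
    if not move_pack(e[0],y,w): break
goto([.45,.33,.3],ori(0.)); t,_,r=packs(); save(t,"p2",(190,130,400,290),3)
for e in r: print(e)
```

```text
(array([ 0.42815883, -0.21511896,  0.52884199]), np.float64(0.095), 2)
(array([ 0.6319633 , -0.3359504 , -0.46204122]), np.float64(0.112), 2)
(array([ 0.41566621, -0.33237091,  2.94376704]), np.float64(0.145), 2)
(array([ 0.6319633 , -0.3359504 , -0.46204122]), np.float64(0.112), 2)
gaps 31.9 50.0
True t=69.0 pos=[ 0.6015 -0.0013  0.0352] F=[-0.7 -0.   4.4] gap=49.5mm gf=20.0
t=70.6 pos=[ 0.6013 -0.0015  0.169 ] F=[ 0.5 -0.3 -0.3] gap=56.1mm gf=0.0
(array([ 0.4151467 , -0.33181623,  2.92736842]), np.float64(0.094), 2)
(array([ 0.42956109, -0.21395161,  0.47619377]), np.float64(0.104), 2)
(array([ 0.42956109, -0.21395161,  0.47619377]), np.float64(0.104), 2)
gaps 32.3 50.1
True t=84.3 pos=[0.5944 0.0325 0.0353] F=[-0.1 -0.7  4.6] gap=50.0mm gf=19.8
t=85.9 pos=[0.5943 0.0322 0.169 ] F=[-0.2 -0.7 -1. ] gap=56.0mm gf=0.0
(array([ 0.41608074, -0.33234884,  2.94790539]), np.float64(0.118), 2)
```

View pics/p2.png

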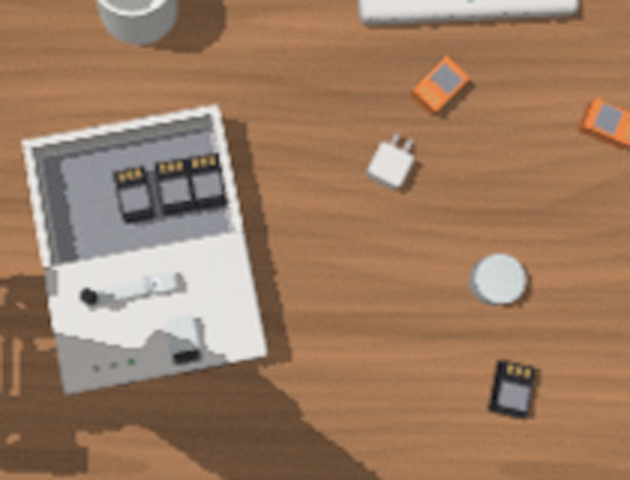

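Three packs are in, at crop (133,195), (175,188) and (207,182). The third looks further left than planned, so I'll measure the free space before placing the fourth.

Run:
```python
from h import *
t=get_image("top")
for uv in ((133,195),(175,188),(207,182)):   # crop -> image, top centre of the packs z=.032
    print(uv, local(U,plane(t,(190+uv[0]/3,130+uv[1]/3),.03)[:2]).round(4))
# edges: third pack's left top edge, bay left rim inner edge
for n,uv,z in (("p3 left-top far",(114,170),.032),("p3 left-top near",(123,220),.032),("rim in L far",(37,149),.05),("rim in L near",(58,262),.05),("rim in R far",(213,117),.05),("rim in R near",(235,232),.05)):
    print(n, local(U,plane(t,(190+uv[0]/3,130+uv[1]/3),z)[:2]).round(4))
save(t,"bay",(190,155,280,225),8)
```

```text
(133, 195) [-0.0039  0.0009]
(175, 188) [-0.0045 -0.0404]
(207, 182) [-0.0043 -0.0721]
p3 left-top far [0.0234 0.0148]
p3 left-top near [-0.0266  0.0144]
rim in L far [0.0534 0.0832]
rim in L near [-0.0576  0.0804]
rim in R far [ 0.0537 -0.0886]
rim in R near [-0.0598 -0.0887]
```

View pics/bay.png

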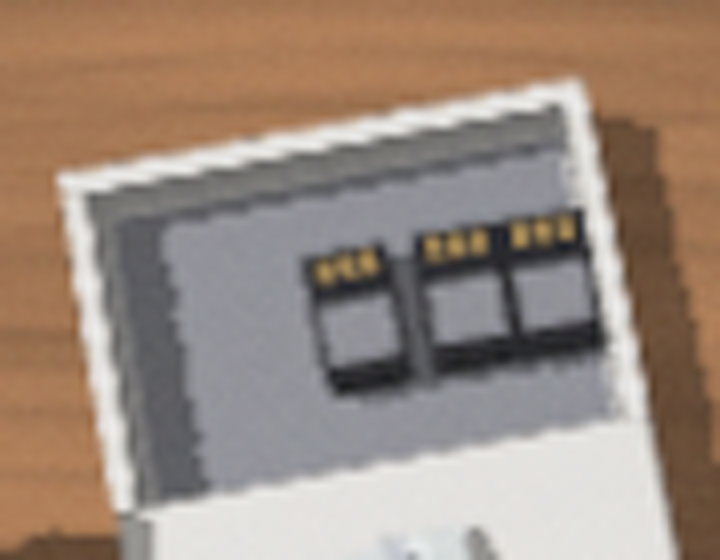

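The picture shows about 68 mm free between the third pack's edge and the +y wall. The third pack is loose and has about 9 mm of slack on its other side. I'll place the fourth at y = 0.050, closing across its width.

Run:
```python
from h import *
_,_,r=packs(); print(r)
if len(r)==1: print(move_pack(r[0][0],.050,True))
goto([.45,-.25,.3],ori(0.)); t,_,r=packs(); print(r); save(t,"p4",(80,140,290,290),3)
s=get_image("scene"); g=[.497,.3665,-.025]; HM=HAN-[0,0,.04]
print("handle",[fit([(p,dark(p,g,HM))],HM,g) for p in (t,s)])
```

```text
[(array([ 0.41520467, -0.33255473,  2.9925103 ]), np.float64(0.126), 2)]
gaps 50.5 32.3
True t=100.5 pos=[0.5842 0.0808 0.035 ] F=[-0.2 -1.7  4.5] gap=32.1mm gf=19.7
t=102.1 pos=[0.584  0.0807 0.1689] F=[ 0.1 -0.9 -0.9] gap=38.0mm gf=0.0
True
[]
handle [(array([ 0.49564906,  0.36483002, -0.07171785]), np.float64(0.3274642720896792)), (array([0.4954123 , 0.36582821, 0.23563166]), np.float64(0.4372866894197951))]
```

View pics/p4.png

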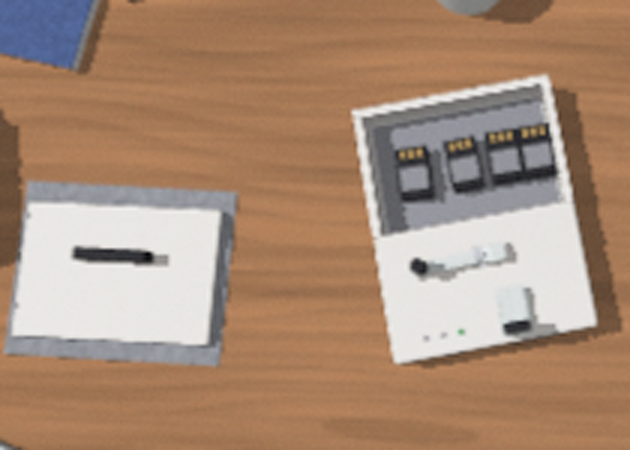

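All four packs are flat in the bay in the picture, between crop (415,175) and (537,150). Now I'll reverse the recorded cover move.

Run:
```python
from h import *
my=-.025; g=np.array([.4969,.3664]); h=np.array([.6095,.0344])
goto([*g,.2],ori(my)); line_to([*g,.042],.1,f_stop=8); move_gripper(0,35); print(st())
line_to([*g,.22],.1); goto([*h,.22],ori(U[2])); line_to([*h,.105],.1)
print(line_to([*h,.079],.03,f_stop=5),st())
z=sense()["eef_pos"][2]
if z<.085:
    move_gripper(.4); line_to([*h,.2],.12); goto([.45,-.25,.3],ori(U[2]-np.pi/2)); 
    t=get_image("top"); save(t,"c2",(180,140,300,280),4)
    m=hullmask([cut_out(t,"cover")[0]["pixels"]]); C=box(-.065,.065,-.095,.095,.05,.056); q,c=fit([(t,m)],C,U); print("cover",q,c)
    gg=[*h,U[2]]; print(fit([(t,dark(t,gg,HAN))],HAN,gg))
```

```text
t=108.8 pos=[0.4969 0.3664 0.0421] F=[0.1 0.1 1.4] gap=11.8mm gf=35.0
True t=114.1 pos=[0.6092 0.0343 0.082 ] F=[-0.7  0.2  3.4] gap=11.5mm gf=35.0
cover [0.59340016 0.03204577 0.20415733] 0.021060657318717313
(array([0.60945003, 0.0333297 , 0.23179913]), np.float64(0.288254909225639))
```

View pics/c2.png

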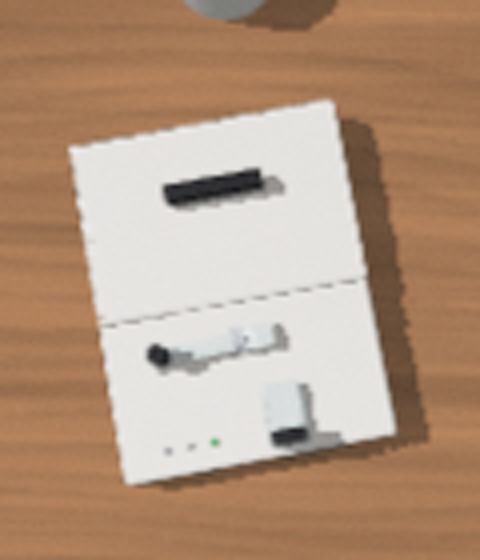

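The cover is seated: TCP at z 0.082 as when it was lifted, and the picture shows its edges square with the unit. Now close the latch.

Run:
```python
from h import *
t0=1.597; p=np.array([.4894,.0659]); a=U[2]+t0-np.pi/2
goto([*p,.18],ori(a)); k=PIV+.055*np.array([np.cos(U[2]),np.sin(U[2])])
print("q7",sense()["joint_positions"][6],inverse_kinematics([*k,.094],ori(a-t0)))
print(line_to([*p,.094],.1,f_stop=8)); move_gripper(0,8); print(st())
try: swing(t0,0.0,a,f=12)
except Unreachable as e: print(e)
d=np.array(sense()["eef_pos"][:2])-PIV; print("angle",np.arctan2(d[1],d[0])-U[2],st(),sense()["joint_positions"][6])
```

```text
q7 -0.017063500132671078 [ 0.51145437  0.32523064 -0.69468582  1.83814184  0.23639965  1.06205147
 -1.63749237]
False
t=120.1 pos=[0.4896 0.0659 0.0942] F=[ 0.1 -0.5  1.5] gap=13.5mm gf=8.0
angle 0.004107063994483101 t=123.8 pos=[0.5561 0.0241 0.0942] F=[2.8 1.5 3.9] gap=13.5mm gf=8.0 -1.6044960020020747
```

Run:
```python
from h import *
move_gripper(.5); k=sense()["eef_pos"]; line_to([k[0],k[1],.2],.12)
f=np.array([.4375,-.0245]); d=np.array([np.cos(U[2]),np.sin(U[2])])
goto([*f,.18],ori(U[2])); print(line_to([*f,.096],.1,f_stop=8)); move_gripper(0,12); print(st())
print(line_to([*(f+.039*d),.096],.03,f_stop=14),st())
move_gripper(.5); line_to([*sense()["eef_pos"][:2],.2],.12); goto([.45,-.3,.3],ori(U[2]))
t=get_image("top"); save(t,"end",(180,110,420,280),3)
```

```text
False
t=128.9 pos=[ 0.4379 -0.0244  0.0961] F=[ 1.8 -0.1 -1.5] gap=9.7mm gf=12.0
True t=130.0 pos=[ 0.4713 -0.0172  0.0961] F=[-1.   0.6  4.7] gap=9.4mm gf=12.0
```

View pics/end.png

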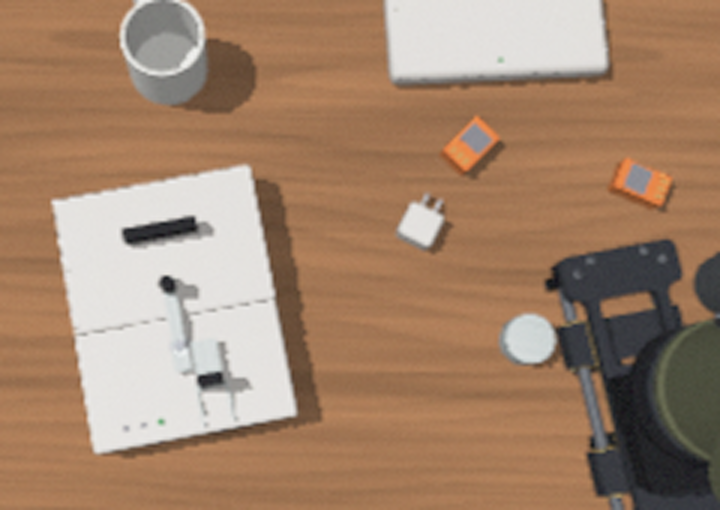

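The picture shows the cover seated, the latch closed (knob at crop (168,285)), and the keeper home beside its tail after travelling 34 mm to the stop. The bystanders haven't moved and the robot is clear. Handing in.

```bash
python3 -c "
from rig import *
print(hand_in())"
```

```text
the job is handed in; nothing more can be done
None
```

The job is handed in at about 130 s of the 210 s allowed: all four packs lie in the bay contacts up, the cover is seated, the latch is closed and the keeper is home; the hand-in call returned no verdict.

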